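# Raise the ratchet plant stand three clicks and load it

## Robot

A 7-joint arm with a two-finger parallel gripper is mounted at the origin on the work surface. World frame = base frame: x ahead of the robot, y to its left, z up, the work surface at z = 0. Lengths are in m, angles in rad, forces in N, time in s.
With the tool pointing down it reaches from about 0.425 to 0.875 m from the base axis. Payload 4.7 kg.
Tool frame: the origin (TCP) lies at the very end of the fingers, on their centre line; the grasp point (between the pads) lies ctrl.pinch_z behind it (ctrl.pinch_z is the distance from the TCP to the grasp point, in m); x points along the fingers, y is the direction in which the jaws open and shut, and the axes are right-handed (so a half turn about x gives the same grasp; the last joint's range is limited). The gripper opens to 87 mm and grips with 3 to 60 N. Pads are 19 mm wide; open, the fingers measure 117 mm over their backs; the gripper's body (75 mm by 190 mm) begins 51 mm behind the grasp point.
Start: joints at [-1.3, 0.321, -0.07, 1.45, 0.023, 1.371, -0.057], TCP at [0.165, 0.629, 0.223] pointing down, gripper open.
Joint ranges: [-2.86, 2.86], [-0.3, 2.09], [-1.38, 1.24], [0.06, 2.45], [-1.56, 4.7], [0.09, 2.05], [-2.69, 2.69]. Speed limits (rad/s): [2.57, 2.57, 3.14, 3.14, 3.14, 3.14, 3.14].

## Interface

Orientations are given as a rotation vector (axis times angle).
In Python, from bench import get_state, get_image, camera_info, order, ctrl gives the robot as it stands.
- The arm moves only by the tool jog_arm, never from a script. Its arguments are lists of equal length, an entry for each row: "claw": the finger opening in mm, from 0 to 87; "xyz": the shift along the tool's x, y, z in mm, a list of three; "roll": the turn about the tool's x in degrees. In form: {"claw": [claw, ...], "xyz": [[tx, ty, tz], ...], "roll": [roll, ...]}. A call has 1 to 5 rows; each row is the pose to reach, as a shift and turn from the pose measured when the call began, along the tool's axes at that moment; what a row does not reach only later rows make up. A row lasts 1/10 s, in which the tool goes at most 50 mm and 8.59 degrees, less where a joint would pass 70% of its speed; a pose out of reach is approached as far as the arm can. A call with a gripper value outside its range is refused whole. The fingers move at their own pace and stop on an object; "force" is the grip in N (left out, the last holds). Time passes only in rows, so rows that repeat a pose let the fingers close. It gives the time, the measured TCP pose, the force and the opening at its end, in the units of the state.
- get_state(): the state, without advancing time (a new reading comes with each control period).
- get_image(name): name is "scene" or "top" or "wrist"; returns (picture, depth): 384x512x3 uint8, red, green, blue; 384x512 float32, m along the optical axis (not along the pixel's ray), 0 where there is no reading.
- camera_info(name): a dict with "intrinsics" (3x3 intrinsics, pixels), "rvec" (rotation vector, rad) and "tvec" (3), from world to camera coordinates, as OpenCV has them; the wrist camera has in their place "tool_from_camera" (4x4, takes a point from camera to tool coordinates, whose origin is the TCP and whose axes are the tool frame's). Camera axes: x right, y down, z forward; pixel columns grow to the right and rows downward; lengths in m; the calibration is good to about 2 mm. A picture is of the moment at which its call begins: read the wrist's pose just before it. camera_info takes no time and is no camera call.
- order.close_job(): hands the job in, once; it reports no verdict.
The state is a dict: "time": time; "joint_positions": joint angles; "qd": joint speeds; "joint_torque": joint torques, N m; "position": TCP position; "tool_rot": TCP orientation; "ft_force": force on the tool from outside, world axes, zero at the start; "torque": the same for the moment, N m; "grip_width": opening from 0.0 (shut) to 1.0 (fully open).
Only numpy, scipy, OpenCV 4.12 (cv2) and the standard library are available. Lean on these libraries where they do the work, as an engineer would, in place of code of your own. Each camera call takes 0.05 s, during which the arm holds its last target. There are 200 camera calls.

## Task

The column of the ratchet plant stand has been left between notches: raise it by its crossbar until the pawl has clicked exactly three times, then ease it back down, without forcing it, until it sits fully down on the pawl. Then stand the small terracotta pot upright in the middle of the stand's plate. Leave the seed tray, pliers and hand rake where they are.

Things in the scene. Friction and masses are not known exactly. Their poses are not given: they have to be found in the camera images.
- stand: grey steel ratchet stand fixed to the bench: base plate 120 x 120 x 6 mm, square housing 44 mm wide, its mouth (50 mm dark collar) 140 mm high. Origin: centre of the underside; z up along the column's axis; x points from the column to the plate, y to the pawl. Pushed down after a click, the column slides (a push of 0 to 3 N) until it sits solidly on the pawl; a click too many is final.
- latch: dark 26 mm guide block on the housing's +y side, rigid with the stand (same origin). It holds the spring pawl: a steel plunger, its black 20 mm end knob out to 74 mm from the column's axis, 127 mm high. The pawl gives way as a notch ring of the rising column passes and snaps in beneath it (a click), then bars the way down. It must not carry over 40 N.
- column (a joint): height (m, 0 to 0.13) of the sliding column over its lowest notch. Its 8 notch rings are hidden, unevenly 13 to 23 mm apart. Guide friction holds it where it is left; it starts anywhere, mostly between two notches. Lifting takes 6 to 10 N, 4 to 9 N more while a ring pushes the pawl aside (10 mm), then drops by 4 to 15 N at the click; 3 mm or more of free travel follow. Clicks from now on count.
- crossbar (a point): centre of the dark steel crossbar on top of the column, to lift by: 70 mm long along the stand's y, 14 mm wide along the stand's x, 14 mm high. Rises with the column. The plate's level is 32 mm below it, the housing's mouth 50 mm or more below.
- plate (a point): centre of the upper face of the square steel plate, 90 x 90 x 5 mm, carried by an arm 95 mm from the column's axis along the stand's x, 32 mm below the crossbar's centre; it rises with the column. Axes as the stand's.
- pot: small empty terracotta flower pot standing on the bench, open at the top, 60 mm high, largest outer diameter about 58 mm at the rim, narrower at the foot, about 0.1 to 0.2 kg. Origin: centre of its underside, z up. Can be taken from above across the outside near the rim.
- seed_tray: bystander: black plastic seed tray 100 x 150 x 40 mm with a steel spring clip on its rim; origin centre of the underside.
- pliers: bystander: combination pliers about 170 mm long, lying; origin at the pivot on the bench.
- rake: bystander: hand rake about 220 mm long with red handle, lying; origin on the bench near the handle's end at the steel neck.
Not all that is in view belongs to the job. Of the things that look like the stand, the larger one is meant.

How it is judged:
On the way:
1. the column sits on the third notch above its start and at rest, the pot not yet on the plate (((value of joint column between 0.0645 and 0.0675 m and distance of crossbar from where it was at the start of the episode between 0.0435 and 0.0665 m) or (value of joint column between 0.0775 and 0.0805 m and distance of crossbar from where it was at the start of the episode between 0.0355 and 0.0575 m) or (value of joint column between 0.0915 and 0.0945 m and distance of crossbar from where it was at the start of the episode between 0.0265 and 0.0505 m) or (value of joint column between 0.1045 and 0.1075 m and distance of crossbar from where it was at the start of the episode between 0.0265 and 0.0405 m)) and velocity of joint column between -0.01 and 0.01 m/s and horizontal distance between pot and plate above 0.05 m), for 0.2 s.
At the end, for the whole second after the job is handed in: The column sits on the pawl on the third notch above its start (height within 1.5 mm of that notch); the pot stands at rest on the plate, upright within 0.1 rad, its centre within 28 mm of the plate's centre along each plate axis, its foot 4 mm below to 6 mm above the plate's face (((value of joint column between 0.0645 and 0.0675 m and distance of crossbar from where it was at the start of the episode between 0.0435 and 0.0665 m) or (value of joint column between 0.0775 and 0.0805 m and distance of crossbar from where it was at the start of the episode between 0.0355 and 0.0575 m) or (value of joint column between 0.0915 and 0.0945 m and distance of crossbar from where it was at the start of the episode between 0.0265 and 0.0505 m) or (value of joint column between 0.1045 and 0.1075 m and distance of crossbar from where it was at the start of the episode between 0.0265 and 0.0405 m)) and velocity of joint column between -0.01 and 0.01 m/s and x of pot in the frame of plate between -0.028 and 0.028 m and y of pot in the frame of plate between -0.028 and 0.028 m and z of pot in the frame of plate between -0.004 and 0.006 m and angle between pot's own z axis and vertical below 0.1 rad and linear speed of pot below 0.02 m/s); the robot touches nothing.
It fails at once if the pawl is overloaded (over 40 N) (contact force between latch and anything else above 40 N).
It fails at once if the pot is knocked over (tilts over 0.7 rad) (angle between pot's own z axis and vertical above 0.7 rad).
It fails at once if the seed tray, pliers or hand rake is moved over 20 mm (distance of any of seed_tray, pliers, rake from where it was at the start of the episode above 0.02 m).
It also fails if it takes over 72 s, if anything falls off the work surface, if the arm or the gripper's body presses on something with over 40 N, if the wrist force passes 120 N, or if a joint passes its speed limit or range.

## Working session

There is one attempt and no reset: what is moved stays moved. The work goes in short steps, Python scripts to look and compute and a tool call to move; the robot and the scene stay as the last step left them, time stands still between calls to the robot, and variables do not carry over. Pictures are saved under pics/ and viewed, about 8 in all and at most 12, crops included, and the job is handed in when it is done.

Besides the shell and the picture viewer there is one more tool, called after ">>>" by a JSON object that holds its "api" and its "payload". jog_arm: Moves the arm, as the interface text tells. Its arguments: {"type":"object","properties":{"claw":{"type":"array"},"xyz":{"type":"array"},"roll":{"type":"array"},"force":{"type":"number"}},"required":["claw","xyz","roll"]}

```bash
ls; mkdir -p pics; cat > h.py <<'E'
import numpy as np, cv2
from bench import get_state, get_image, camera_info, order, ctrl
def T(name, st=None):
    c=camera_info(name); K=np.array(c["intrinsics"],float)
    if name=="wrist":
        M=np.eye(4); M[:3,:3]=cv2.Rodrigues(np.array(st["tool_rot"],float))[0]; M[:3,3]=st["position"]
        return K, M@np.array(c["tool_from_camera"])
    M=np.eye(4); M[:3,:3]=cv2.Rodrigues(np.array(c["rvec"],float))[0]; M[:3,3]=np.ravel(c["tvec"])
    return K, np.linalg.inv(M)
def cloud(d,K,W):
    v,u=np.indices(d.shape); p=np.stack([(u-K[0,2])/K[0,0]*d,(v-K[1,2])/K[1,1]*d,d],-1)
    return p@W[:3,:3].T+W[:3,3]
def shot(name,fn):
    st=get_state(); im,d=get_image(name); K,W=T(name,st)
    cv2.imwrite("pics/"+fn+".png",im[:,:,::-1]); P=cloud(d,K,W); P[d==0]=np.nan
    np.savez("pics/"+fn+".npz",im=im,d=d,P=P,K=K,W=W); return im,d,P,K,W
E
python3 - <<'E'
from h import *
s=get_state(); print({k:np.round(v,3) for k,v in s.items()}, ctrl.pinch_z)
a=shot("scene","s0")[0]; b=shot("top","t0")[0]
cv2.imwrite("pics/both.png",cv2.resize(np.vstack([a,b])[:,:,::-1],None,fx=.78,fy=.78))
print(np.round(cv2.Rodrigues(np.array(s["tool_rot"]))[0],3))
E
```

```text
pics
{'time': np.float64(0.0), 'joint_positions': array([-1.3  ,  0.322, -0.07 ,  1.452,  0.023,  1.371, -0.057]), 'qd': array([ 0.001, -0.   ,  0.001,  0.001, -0.   , -0.001,  0.002]), 'joint_torque': array([-0.0000e+00, -4.9128e+01, -4.0400e-01, -3.1253e+01, -6.4000e-02,
        4.4000e-02,  0.0000e+00]), 'position': array([0.165, 0.628, 0.221]), 'tool_rot': array([ 0.2  ,  1.561, -0.203]), 'ft_force': array([ 0.401, -0.858, -0.174]), 'torque': array([-0.035,  0.009,  0.001]), 'grip_width': np.float64(1.001)} 0.0187
[[-0.     0.254  0.967]
 [-0.002  0.967 -0.254]
 [-1.    -0.002  0.   ]]
```

View pics/both.png

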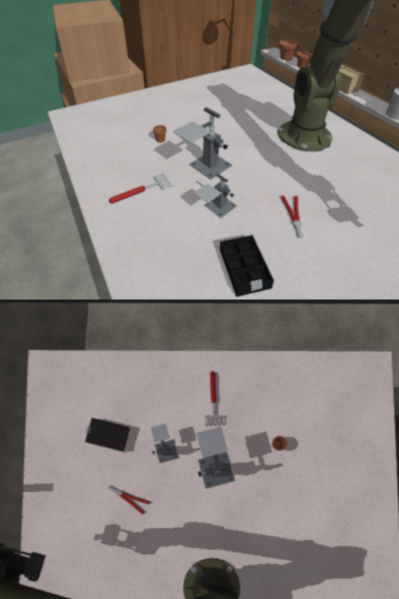

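Two ratchet stands are visible: top-view (215,465) in the mosaic, larger, and (165,445), smaller. The larger one, beside the pot (280,442), is meant. I'll confirm it in an enlarged crop and measure it.

```bash
python3 - <<'E'
from h import *
z=np.load("pics/t0.npz"); s=np.load("pics/s0.npz")
print(z["W"].round(3)[:3,3], s["W"].round(3)[:3,3])
a=z["im"][145:265,170:400]; b=s["im"][110:300,140:340]
a=cv2.resize(a,(690,360),interpolation=cv2.INTER_CUBIC)
b=cv2.resize(b,None,fx=3,fy=3)[:,:690] 
cv2.imwrite("pics/cropt.png",a[:,:,::-1]); cv2.imwrite("pics/crops.png",b[:,:,::-1])
for n,q in(("t",z),("s",s)):
    P=q["P"]; im=q["im"].astype(int)
    for lo,hi in((.02,.08),(.08,.14),(.14,.18),(.18,.2),(.2,.22),(.22,.24),(.24,.26),(.26,.3)):
        m=(P[...,2]>lo)&(P[...,2]<hi)&(P[...,0]>.3)&(np.abs(P[...,1])<.35)
        k,l,st,c=cv2.connectedComponentsWithStats(m.astype(np.uint8))
        for i in range(1,k):
            if st[i,4]>12: Q=P[l==i]; print(n,lo,hi,st[i],Q.mean(0).round(3),Q.min(0).round(3),Q.max(0).round(3))
E
```

```text
[0.407 0.055 1.511] [0.962 0.823 0.82 ]
t 0.02 0.08 [269  92   8  40 183] [ 0.795 -0.009  0.024] [ 0.731 -0.02   0.02 ] [0.857 0.002 0.031]
t 0.02 0.08 [156 161   9  34  90] [0.586 0.339 0.035] [0.532 0.326 0.02 ] [0.633 0.35  0.046]
t 0.02 0.08 [349 175  19  19 194] [ 0.564 -0.272  0.049] [ 0.534 -0.294  0.02 ] [ 0.589 -0.238  0.067]
t 0.02 0.08 [209 196   9   4  13] [0.52  0.174 0.046] [0.517 0.161 0.026] [0.525 0.185 0.067]
t 0.08 0.14 [193 159  25  40 609] [0.574 0.191 0.104] [0.515 0.156 0.083] [0.63  0.23  0.136]
t 0.08 0.14 [254 218  15  10  57] [0.443 0.033 0.134] [0.43  0.01  0.127] [0.455 0.05  0.14 ]
t 0.08 0.14 [266 221  23   6  41] [ 0.439 -0.014  0.137] [ 0.433 -0.047  0.116] [0.447 0.015 0.14 ]
t 0.14 0.18 [281 207   6   6  15] [ 0.48  -0.034  0.143] [ 0.472 -0.041  0.14 ] [ 0.486 -0.027  0.148]
t 0.14 0.18 [269 210   7   7  20] [ 0.471 -0.001  0.142] [ 0.461 -0.01   0.14 ] [0.478 0.007 0.147]
t 0.14 0.18 [262 216  11  10  33] [0.448 0.015 0.142] [ 0.435 -0.001  0.14 ] [0.461 0.027 0.147]
t 0.14 0.18 [272 217  18  11  66] [ 0.444 -0.026  0.148] [ 0.43 -0.05  0.14] [ 0.
[... 898 characters left out ...]
0.14 ]
s 0.08 0.14 [249 223  51  38 780] [0.57  0.193 0.102] [0.514 0.157 0.081] [0.63  0.23  0.131]
s 0.14 0.18 [265 162  11  15  85] [ 0.46  -0.014  0.162] [ 0.448 -0.028  0.14 ] [ 0.477 -0.007  0.178]
s 0.18 0.2 [258 156  17  11  92] [ 0.476 -0.011  0.195] [ 0.451 -0.024  0.181] [0.507 0.01  0.2  ]
s 0.2 0.22 [269 150   6   7  38] [ 0.46  -0.015  0.21 ] [ 0.451 -0.021  0.2  ] [ 0.466 -0.009  0.22 ]
s 0.2 0.22 [222 156  48  28 643] [0.55  0.007 0.202] [ 0.495 -0.048  0.2  ] [0.603 0.06  0.205]
s 0.22 0.24 [262 138  21  14 112] [ 0.46  -0.015  0.234] [ 0.444 -0.053  0.22 ] [0.472 0.017 0.24 ]
s 0.24 0.26 [264 138  18  11  43] [ 0.457 -0.016  0.241] [ 0.444 -0.049  0.24 ] [0.468 0.016 0.243]
```

View pics/cropt.png

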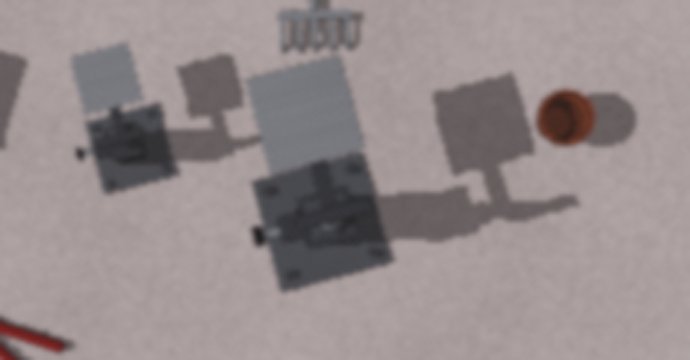

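View pics/crops.png

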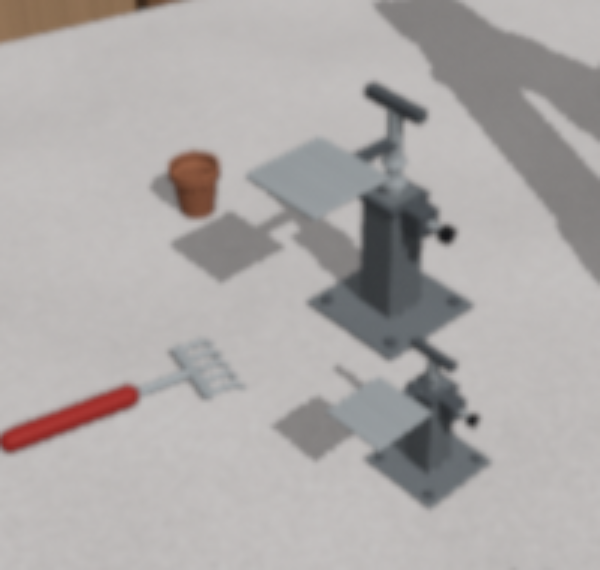

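The crops confirm it: the large stand (crop 1 at (320,225), crop 2 at (395,200)) has its mouth at 140 mm and a roughly 90 mm plate, so it is the one meant. The small stand at (125,145) is a decoy. Estimates: crossbar ≈ (0.457,-0.019,0.235), yaw ≈ 14.6°, plate ≈ (0.549,0.005,0.203), pot ≈ (0.562,-0.268).

>>> {"api": "jog_arm", "payload": {"claw": [60,60,60,60,60], "xyz": [[-90,-120,170],[-90,-120,170],[-90,-120,170],[-90,-120,170],[-90,-120,170]], "roll": [8,16,24,32,40], "force": 40}}

```text
time: 0.6
position: [0.3029, 0.4657, 0.3137]
tool_rot: [0.753, 1.434, -0.753]
ft_force: [0.0, -0.3, -0.1]
grip_width: 0.713
```

```bash
cat >> h.py <<'E'
def shift(target,yaw=None):
    "tool-frame shift (mm) and roll (deg) bringing TCP to target with jaw axis at world yaw (deg, mod 180)"
    s=get_state(); R=cv2.Rodrigues(np.array(s["tool_rot"],float))[0]
    cur=np.degrees(np.arctan2(R[1,1],R[0,1]))
    print("t",round(float(s["time"]),2),"pos",np.round(s["position"],4),"jaw yaw",cur.round(1),"j",np.round(s["joint_positions"],2),"F",np.round(s["ft_force"],1),"axis",R[:,0].round(3))
    print("shift",(R.T@(np.array(target)-s["position"])*1000).round(1), "roll",None if yaw is None else round((cur-yaw+90)%180-90,1))
E
python3 - <<'E'
from h import *
z=np.load("pics/t0.npz"); P=z["P"]; s=np.load("pics/s0.npz")["P"]
for Q in(P,s):
    m=(Q[...,2]>.228)&(Q[...,2]<.27)&(abs(Q[...,0]-.457)<.03)&(abs(Q[...,1]+.018)<.06); c=Q[m][:,:2].astype(np.float32)
    print("bar",cv2.minAreaRect(c),np.percentile(Q[m][:,2],[50,90]))
    m=(Q[...,2]>.196)&(Q[...,2]<.209)&(Q[...,0]>.505)&(abs(Q[...,1])<.08); c=Q[m][:,:2].astype(np.float32)
    print("plate",cv2.minAreaRect(c),np.median(Q[m][:,2]))
shift([.457,-.019,.30],14.6)
E
```

```text
bar ((0.45813024044036865, -0.020781531929969788), (0.01480482891201973, 0.06886965036392212), 15.13562297821045) [0.24195933 0.24517943]
plate ((0.548599362373352, 0.0033703073859214783), (0.09120368212461472, 0.08988708257675171), 15.292306900024414) 0.20317231699441562
bar ((0.4574922025203705, -0.018040504306554794), (0.01648489572107792, 0.07169640064239502), 15.998101234436035) [0.23887793 0.24137791]
plate ((0.5484750866889954, 0.005061514675617218), (0.09109051525592804, 0.09171870350837708), 14.696805000305176) 0.20180187027455054
t 0.6 pos [0.3029 0.4657 0.3137] jaw yaw 34.6 j [-1.14  0.09  0.11  1.55 -0.01  1.51 -0.43] F [ 0.  -0.3 -0.1] axis [ 0.002 -0.001 -1.   ]
shift [  14.4 -148.8  486.4] roll 20.0
```

>>> {"api": "jog_arm", "payload": {"claw": [60,60,60,60,60], "xyz": [[0,-149,486],[0,-149,486],[0,-149,486],[0,-149,486],[0,-149,486]], "roll": [5,10,15,20,20]}}

```text
time: 1.1
position: [0.3759, 0.229, 0.3128]
tool_rot: [1.02, 1.317, -1.02]
ft_force: [1.1, 0.6, 0.3]
grip_width: 0.69
```

```bash
python3 -c "
from h import *
shift([.458,-.0195,.30],15)"
```

```text
t 1.1 pos [0.3759 0.229  0.3128] jaw yaw 14.5 j [-0.95 -0.18  0.3   1.8   0.05  1.52 -0.41] F [1.1 0.6 0.3] axis [ 0.002 -0.001 -1.   ]
shift [ 13.1  17.  261.2] roll -0.5
```

>>> {"api": "jog_arm", "payload": {"claw": [50,50,50,50,50], "xyz": [[-5,17,261],[-5,17,261],[-5,17,261],[-5,17,261],[-5,17,261]], "roll": [0,0,0,0,0]}}

```text
time: 1.6
position: [0.4536, -0.0084, 0.3177]
tool_rot: [1.021, 1.317, -1.019]
ft_force: [1.1, -0.2, -0.2]
grip_width: 0.574
```

>>> {"api": "jog_arm", "payload": {"claw": [50,50], "xyz": [[0,0,0],[0,0,0]], "roll": [0,0]}}

```text
time: 1.8
position: [0.4535, -0.0096, 0.3175]
tool_rot: [1.024, 1.317, -1.022]
ft_force: [0.1, 1.1, 0.1]
grip_width: 0.575
```

```bash
python3 - <<'E'
from h import *
im,d,P,K,W=shot("wrist","w0")
m=(P[...,2]>.228)&(P[...,2]<.27)&(np.hypot(P[...,0]-.458,P[...,1]+.02)<.06)
k,l,st,c=cv2.connectedComponentsWithStats(m.astype(np.uint8))
for i in range(1,k):
    if st[i,4]>40: q=P[l==i]; print(st[i],cv2.minAreaRect(q[:,:2].astype(np.float32)),np.percentile(q[:,2],[10,50,90]))
shift([.458,-.0195,.217],15)
E
```

```text
[ 240  168   17   77 1228] ((0.4562501609325409, -0.018246963620185852), (0.014417395927011967, 0.06921041756868362), 14.721397399902344) [0.24036664 0.24242822 0.24340021]
t 1.85 pos [ 0.4533 -0.0079  0.3174] jaw yaw 14.5 j [-0.77 -0.2   0.63  1.77  0.12  1.53  0.1 ] F [ 0.7  1.  -0. ] axis [ 0.001  0.001 -1.   ]
shift [100.4   1.5  12.4] roll -0.5
```

View pics/w0.png

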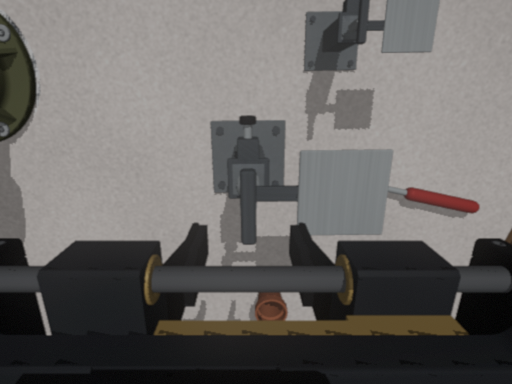

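The wrist view shows the crossbar at (248,205), between the fingers, and the black pawl knob at (248,120). I'll go down and grip.

>>> {"api": "jog_arm", "payload": {"claw": [50,50,50,50,50], "xyz": [[15,0,12],[40,0,12],[65,0,12],[85,0,12],[100,0,12]], "roll": [0,0,0,0,0]}}

```text
time: 2.35
position: [0.4554, -0.0172, 0.2157]
tool_rot: [1.017, 1.321, -1.018]
ft_force: [0.7, 0.4, -0.6]
grip_width: 0.575
```

>>> {"api": "jog_arm", "payload": {"claw": [40,40], "xyz": [[0,0,0],[0,0,0]], "roll": [0,0]}}

```text
time: 2.55
position: [0.4549, -0.0155, 0.2155]
tool_rot: [1.014, 1.323, -1.016]
ft_force: [0.3, -0.2, 0.2]
grip_width: 0.491
```

```bash
python3 - <<'E'
from h import *
shift([.457,-.019,.217],14.8)
E
```

```text
t 2.55 pos [ 0.4549 -0.0155  0.2155] jaw yaw 14.9 j [-0.75 -0.15  0.68  1.94  0.09  1.32  0.15] F [ 0.3 -0.2  0.2] axis [-0.002  0.    -1.   ]
shift [-1.5  1.1  3.9] roll 0.1
```

>>> {"api": "jog_arm", "payload": {"claw": [35,25,0,0,0], "xyz": [[-1,1,4],[-1,1,4],[-1,1,4],[-1,1,4],[-1,1,4]], "roll": [0,0,0,0,0], "force": 40}}

```text
time: 3.05
position: [0.4559, -0.0195, 0.2165]
tool_rot: [1.013, 1.325, -1.018]
ft_force: [-3.3, -1.0, 2.1]
grip_width: 0.167
```

>>> {"api": "jog_arm", "payload": {"claw": [0,0,0], "xyz": [[0,0,0],[0,0,0],[0,0,0]], "roll": [0,0,0], "force": 55}}

```text
time: 3.35
position: [0.4559, -0.0195, 0.2165]
tool_rot: [1.014, 1.325, -1.018]
ft_force: [-1.6, -0.6, 0.3]
grip_width: 0.164
```

>>> {"api": "jog_arm", "payload": {"claw": [0], "xyz": [[-2,0,0]], "roll": [0]}}

```text
time: 3.45
position: [0.4558, -0.0195, 0.2175]
tool_rot: [1.013, 1.325, -1.018]
ft_force: [2.2, -0.4, -8.4]
grip_width: 0.169
```

>>> {"api": "jog_arm", "payload": {"claw": [0], "xyz": [[-2,0,0]], "roll": [0]}}

```text
time: 3.55
position: [0.4558, -0.0195, 0.2185]
tool_rot: [1.013, 1.324, -1.019]
ft_force: [2.9, -0.4, -8.7]
grip_width: 0.162
```

>>> {"api": "jog_arm", "payload": {"claw": [0], "xyz": [[-2,0,0]], "roll": [0]}}

```text
time: 3.65
position: [0.4558, -0.0195, 0.2198]
tool_rot: [1.012, 1.324, -1.019]
ft_force: [3.4, -0.7, -9.4]
grip_width: 0.166
```

>>> {"api": "jog_arm", "payload": {"claw": [0], "xyz": [[-2,0,0]], "roll": [0]}}

```text
time: 3.75
position: [0.4558, -0.0195, 0.2214]
tool_rot: [1.012, 1.324, -1.019]
ft_force: [2.7, -0.0, -8.4]
grip_width: 0.163
```

>>> {"api": "jog_arm", "payload": {"claw": [0], "xyz": [[-3,0,0]], "roll": [0]}}

```text
time: 3.85
position: [0.4558, -0.0195, 0.2242]
tool_rot: [1.012, 1.324, -1.02]
ft_force: [1.9, 0.3, -9.4]
grip_width: 0.163
```

>>> {"api": "jog_arm", "payload": {"claw": [0], "xyz": [[-3,0,0]], "roll": [0]}}

```text
time: 3.95
position: [0.4558, -0.0195, 0.2273]
tool_rot: [1.011, 1.324, -1.02]
ft_force: [3.1, 0.1, -8.8]
grip_width: 0.166
```

>>> {"api": "jog_arm", "payload": {"claw": [0], "xyz": [[-3,0,0]], "roll": [0]}}

```text
time: 4.05
position: [0.4558, -0.0195, 0.2304]
tool_rot: [1.011, 1.324, -1.02]
ft_force: [4.1, 0.4, -16.3]
grip_width: 0.164
```

>>> {"api": "jog_arm", "payload": {"claw": [0], "xyz": [[-3,0,0]], "roll": [0]}}

```text
time: 4.15
position: [0.4558, -0.0195, 0.2325]
tool_rot: [1.011, 1.324, -1.02]
ft_force: [6.6, 0.0, -18.6]
grip_width: 0.165
```

>>> {"api": "jog_arm", "payload": {"claw": [0], "xyz": [[-3,0,0]], "roll": [0]}}

```text
time: 4.25
position: [0.4557, -0.0195, 0.2343]
tool_rot: [1.01, 1.324, -1.021]
ft_force: [6.2, -0.1, -20.7]
grip_width: 0.163
```

>>> {"api": "jog_arm", "payload": {"claw": [0], "xyz": [[-3,0,0]], "roll": [0]}}

```text
time: 4.35
position: [0.4557, -0.0195, 0.236]
tool_rot: [1.01, 1.323, -1.021]
ft_force: [6.8, 0.1, -20.4]
grip_width: 0.164
```

>>> {"api": "jog_arm", "payload": {"claw": [0], "xyz": [[-3,0,0]], "roll": [0]}}

```text
time: 4.45
position: [0.4558, -0.0195, 0.2385]
tool_rot: [1.009, 1.323, -1.021]
ft_force: [3.9, 0.1, -9.1]
grip_width: 0.162
```

>>> {"api": "jog_arm", "payload": {"claw": [0], "xyz": [[-3,0,0]], "roll": [0]}}

```text
time: 4.55
position: [0.4558, -0.0195, 0.2417]
tool_rot: [1.009, 1.323, -1.021]
ft_force: [2.8, 0.3, -8.9]
grip_width: 0.162
```

>>> {"api": "jog_arm", "payload": {"claw": [0], "xyz": [[-3,0,0]], "roll": [0]}}

```text
time: 4.65
position: [0.4557, -0.0195, 0.2444]
tool_rot: [1.009, 1.323, -1.022]
ft_force: [5.4, 0.1, -19.5]
grip_width: 0.165
```

>>> {"api": "jog_arm", "payload": {"claw": [0], "xyz": [[-2,0,0]], "roll": [0]}}

```text
time: 4.75
position: [0.4558, -0.0195, 0.2457]
tool_rot: [1.009, 1.323, -1.022]
ft_force: [6.8, -0.3, -19.1]
grip_width: 0.166
```

Click 1 came at about z 0.2375, and the second ring is now pushing.

>>> {"api": "jog_arm", "payload": {"claw": [0], "xyz": [[-3,0,0]], "roll": [0]}}

```text
time: 4.85
position: [0.4557, -0.0195, 0.2477]
tool_rot: [1.008, 1.323, -1.022]
ft_force: [6.6, 0.2, -19.6]
grip_width: 0.164
```

>>> {"api": "jog_arm", "payload": {"claw": [0], "xyz": [[-3,0,0]], "roll": [0]}}

```text
time: 4.95
position: [0.4557, -0.0195, 0.2495]
tool_rot: [1.008, 1.322, -1.023]
ft_force: [6.8, -0.5, -19.4]
grip_width: 0.164
```

>>> {"api": "jog_arm", "payload": {"claw": [0], "xyz": [[-3,0,0]], "roll": [0]}}

```text
time: 5.05
position: [0.4558, -0.0195, 0.2526]
tool_rot: [1.008, 1.322, -1.023]
ft_force: [3.4, 0.4, -8.8]
grip_width: 0.166
```

>>> {"api": "jog_arm", "payload": {"claw": [0], "xyz": [[-2,0,0]], "roll": [0]}}

```text
time: 5.15
position: [0.4558, -0.0195, 0.2552]
tool_rot: [1.008, 1.322, -1.023]
ft_force: [1.2, 0.4, -8.6]
grip_width: 0.163
```

>>> {"api": "jog_arm", "payload": {"claw": [0], "xyz": [[-2,0,0]], "roll": [0]}}

```text
time: 5.25
position: [0.4558, -0.0195, 0.2575]
tool_rot: [1.008, 1.322, -1.022]
ft_force: [4.6, 0.1, -17.7]
grip_width: 0.169
```

Click 2 came at about z 0.251, and the third ring is pushing. I expect click 3 near 0.265.

>>> {"api": "jog_arm", "payload": {"claw": [0], "xyz": [[-3,0,0]], "roll": [0]}}

```text
time: 5.35
position: [0.4557, -0.0195, 0.2597]
tool_rot: [1.008, 1.322, -1.023]
ft_force: [6.1, 0.4, -18.6]
grip_width: 0.164
```

>>> {"api": "jog_arm", "payload": {"claw": [0], "xyz": [[-3,0,0]], "roll": [0]}}

```text
time: 5.45
position: [0.4557, -0.0195, 0.2616]
tool_rot: [1.007, 1.322, -1.023]
ft_force: [7.1, 0.3, -19.3]
grip_width: 0.165
```

>>> {"api": "jog_arm", "payload": {"claw": [0], "xyz": [[-2,0,0]], "roll": [0]}}

```text
time: 5.55
position: [0.4557, -0.0196, 0.2625]
tool_rot: [1.007, 1.322, -1.024]
ft_force: [7.0, 0.6, -19.4]
grip_width: 0.165
```

>>> {"api": "jog_arm", "payload": {"claw": [0], "xyz": [[-2,0,0]], "roll": [0]}}

```text
time: 5.65
position: [0.4557, -0.0195, 0.2632]
tool_rot: [1.006, 1.322, -1.024]
ft_force: [6.9, 0.7, -19.3]
grip_width: 0.161
```

>>> {"api": "jog_arm", "payload": {"claw": [0], "xyz": [[-2,0,0]], "roll": [0]}}

```text
time: 5.75
position: [0.4558, -0.0195, 0.2648]
tool_rot: [1.006, 1.322, -1.024]
ft_force: [4.2, -0.3, -8.8]
grip_width: 0.166
```

>>> {"api": "jog_arm", "payload": {"claw": [0], "xyz": [[-2,0,0]], "roll": [0]}}

```text
time: 5.85
position: [0.4558, -0.0195, 0.2671]
tool_rot: [1.006, 1.322, -1.024]
ft_force: [3.3, -0.1, -8.9]
grip_width: 0.166
```

Click 3 came at about z 0.2645. Now I ease it back down.

>>> {"api": "jog_arm", "payload": {"claw": [0], "xyz": [[1.5,0,0]], "roll": [0]}}

```text
time: 5.95
position: [0.4558, -0.0195, 0.2672]
tool_rot: [1.007, 1.322, -1.024]
ft_force: [-1.2, -0.1, 1.4]
grip_width: 0.165
```

>>> {"api": "jog_arm", "payload": {"claw": [0], "xyz": [[1.5,0,0]], "roll": [0]}}

```text
time: 6.05
position: [0.4558, -0.0195, 0.2672]
tool_rot: [1.008, 1.322, -1.023]
ft_force: [-2.4, -1.0, 1.7]
grip_width: 0.163
```

>>> {"api": "jog_arm", "payload": {"claw": [0], "xyz": [[1.5,0,0]], "roll": [0]}}

```text
time: 6.15
position: [0.4559, -0.0195, 0.267]
tool_rot: [1.009, 1.322, -1.022]
ft_force: [-1.7, -0.6, 3.2]
grip_width: 0.162
```

>>> {"api": "jog_arm", "payload": {"claw": [0], "xyz": [[2,0,0]], "roll": [0]}}

```text
time: 6.25
position: [0.4559, -0.0195, 0.266]
tool_rot: [1.01, 1.322, -1.021]
ft_force: [-2.0, 0.2, 3.0]
grip_width: 0.162
```

>>> {"api": "jog_arm", "payload": {"claw": [0], "xyz": [[2,0,0]], "roll": [0]}}

```text
time: 6.35
position: [0.4559, -0.0195, 0.2647]
tool_rot: [1.01, 1.322, -1.021]
ft_force: [-3.8, 1.3, 10.5]
grip_width: 0.165
```

>>> {"api": "jog_arm", "payload": {"claw": [0], "xyz": [[2,0,0]], "roll": [0]}}

```text
time: 6.45
position: [0.4559, -0.0195, 0.2645]
tool_rot: [1.011, 1.322, -1.02]
ft_force: [-7.5, -0.2, 18.0]
grip_width: 0.166
```

It seated solidly at TCP z 0.2645: the force rose to 18 N with no further travel. The total rise is 48 mm. I release it and back off upward.

>>> {"api": "jog_arm", "payload": {"claw": [50,50,50,50], "xyz": [[0,0,0],[0,0,0],[0,0,0],[0,0,0]], "roll": [0,0,0,0]}}

```text
time: 6.85
position: [0.4559, -0.0195, 0.2642]
tool_rot: [1.011, 1.322, -1.02]
ft_force: [-0.1, -0.1, 0.3]
grip_width: 0.445
```

>>> {"api": "jog_arm", "payload": {"claw": [50,50,50], "xyz": [[-20,0,0],[-45,0,0],[-70,0,0]], "roll": [0,0,0]}}

```text
time: 7.15
position: [0.456, -0.0192, 0.3346]
tool_rot: [1.01, 1.322, -1.021]
ft_force: [0.6, -0.1, 0.4]
grip_width: 0.57
```

```bash
python3 - <<'E'
from h import *
for n in("top","scene"):
    im,d,Q,K,W=shot(n,n[0]+"1")
    m=(Q[...,2]>.243)&(Q[...,2]<.258)&(Q[...,0]>.5)&(Q[...,0]<.62)&(abs(Q[...,1])<.08); print("plate",m.sum(),np.median(Q[m][:,2]) if m.sum() else 0, cv2.minAreaRect(Q[m][:,:2].astype(np.float32)))
    m=(Q[...,2]>.01)&(Q[...,2]<.08)&(np.hypot(Q[...,0]-.562,Q[...,1]+.268)<.06)&(im[...,0]>1.4*im[...,2])
    q=Q[m]; print("pot",q.min(0),q.max(0)); r=q[q[:,2]>np.percentile(q[:,2],95)-.006]; print(cv2.minEnclosingCircle(r[:,:2].astype(np.float32)),np.percentile(q[:,2],95))
shift([.562,-.267,.345],75)
E
```

```text
plate 413 0.25084775541697857 ((0.551315188407898, 0.003945063799619675), (0.08640355616807938, 0.09000223875045776), 15.086908340454102)
pot [ 0.53369597 -0.30756982  0.01033998] [ 0.58895163 -0.23750328  0.06557937]
((0.5615460276603699, -0.2660727798938751), 0.0286930650472641) 0.06324060643225471
plate 708 0.24968342741437216 ((0.5467584729194641, 0.004474565386772156), (0.09586182236671448, 0.09126771986484528), 14.907485961914062)
pot [ 0.53466588 -0.29606664  0.01020163] [ 0.58922526 -0.23522162  0.06188856]
((0.562133252620697, -0.26434192061424255), 0.030131852254271507) 0.05916633899339258
t 7.25 pos [ 0.4579 -0.019   0.3371] jaw yaw 14.9 j [-0.76 -0.19  0.64  1.73  0.12  1.57  0.13] F [0.7 0.4 0.1] axis [ 0.001 -0.003 -1.   ]
shift [ -7.1  36.8 266.4] roll -60.1
```

The plate is now at z ≈ 0.250, 48 mm up. Next is the pot at (0.562,-0.265).

>>> {"api": "jog_arm", "payload": {"claw": [87,87,87,87,87], "xyz": [[0,36,245],[0,36,245],[0,36,245],[0,36,245],[0,36,245]], "roll": [-8,-16,-24,-32,-40]}}

```text
time: 7.75
position: [0.5331, -0.1921, 0.3361]
tool_rot: [0.584, 1.491, -0.585]
ft_force: [0.1, 1.1, 0.2]
grip_width: 0.939
```

>>> {"api": "jog_arm", "payload": {"claw": [87,87,87,87,87], "xyz": [[20,0,0],[50,0,0],[100,0,0],[120,0,0],[120,0,0]], "roll": [-8,-16,-24,-32,-40]}}

```text
time: 8.25
position: [0.5302, -0.191, 0.2111]
tool_rot: [0.035, 1.579, -0.034]
ft_force: [0.6, 0.1, 0.8]
grip_width: 0.997
```

```bash
python3 - <<'E'
from h import *
shift([.562,-.265,.12],105)
im,d,Q,K,W=shot("wrist","w1")
m=(Q[...,2]>.01)&(Q[...,2]<.08)&(np.hypot(Q[...,0]-.562,Q[...,1]+.268)<.06)&(im[...,0]>1.4*im[...,2])
q=Q[m]; print(m.sum())
r=q[q[:,2]>np.percentile(q[:,2],95)-.006]; print(cv2.minEnclosingCircle(r[:,:2].astype(np.float32)),np.percentile(q[:,2],95))
E
```

```text
t 8.25 pos [ 0.5302 -0.191   0.2111] jaw yaw 87.5 j [-0.49  0.2   0.89  1.71 -0.16  1.32  1.96] F [0.6 0.1 0.8] axis [-0.009  0.001 -1.   ]
shift [ 90.8 -72.6  35.8] roll -17.5
1648
((0.5604242086410522, -0.2642407715320587), 0.029085597023367882) 0.06140116210072695
```

View pics/w1.png

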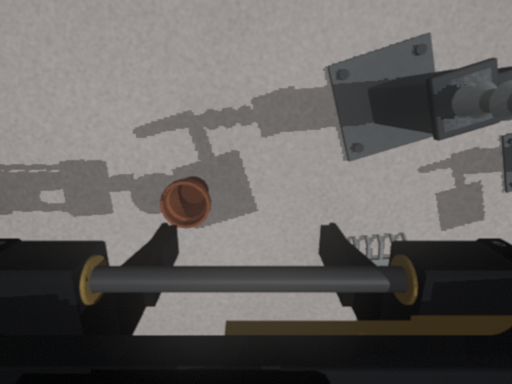

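The wrist view shows the pot upright at (186,202), centre (0.5607,-0.2645). I move over it, then descend.

>>> {"api": "jog_arm", "payload": {"claw": [87,87,87,87,87], "xyz": [[15,-40,20],[50,-72,34.5],[80,-72,34.5],[91,-72,34.5],[91,-72,34.5]], "roll": [0,0,0,0,0]}}

```text
time: 8.8
position: [0.5615, -0.2637, 0.12]
tool_rot: [0.032, 1.58, -0.03]
ft_force: [0.5, 0.0, 0.3]
grip_width: 0.999
```

```bash
python3 - <<'E'
from h import *
shift([.5607,-.2645,.03])
E
```

```text
t 8.8 pos [ 0.5615 -0.2637  0.12  ] jaw yaw 87.8 j [-0.28  0.44  0.87  1.67 -0.35  1.2   2.2 ] F [0.5 0.  0.3] axis [-0.009  0.001 -1.   ]
shift [90.  -0.9  0.1] roll None
```

>>> {"api": "jog_arm", "payload": {"claw": [87,87,87,87,87], "xyz": [[25,-1,0],[50,-1,0],[75,-1,0],[90,-1,0],[90,-1,0]], "roll": [0,0,0,0,0]}}

```text
time: 9.3
position: [0.5604, -0.2632, 0.0295]
tool_rot: [0.032, 1.581, -0.028]
ft_force: [-0.4, 0.1, -0.9]
grip_width: 0.999
```

>>> {"api": "jog_arm", "payload": {"claw": [70,60,50,50,50], "xyz": [[0,0,0],[0,0,0],[0,0,0],[0,0,0],[0,0,0]], "roll": [0,0,0,0,0], "force": 15}}

```text
time: 9.8
position: [0.5607, -0.2637, 0.03]
tool_rot: [0.031, 1.58, -0.029]
ft_force: [-0.2, -0.2, 1.5]
grip_width: 0.639
```

>>> {"api": "jog_arm", "payload": {"claw": [45,45,45], "xyz": [[0,0,0],[0,0,0],[0,0,0]], "roll": [0,0,0]}}

```text
time: 10.1
position: [0.5607, -0.2638, 0.0301]
tool_rot: [0.031, 1.58, -0.029]
ft_force: [0.1, -0.3, 0.4]
grip_width: 0.629
```

Gripped at about 55 mm. Lifting.

>>> {"api": "jog_arm", "payload": {"claw": [45,45,45,45,45], "xyz": [[-10,0,0],[-40,0,0],[-80,0,0],[-120,0,0],[-160,0,0]], "roll": [0,0,0,0,0], "force": 20}}

```text
time: 10.6
position: [0.5618, -0.264, 0.192]
tool_rot: [0.032, 1.58, -0.029]
ft_force: [0.8, -0.5, -1.6]
grip_width: 0.622
```

>>> {"api": "jog_arm", "payload": {"claw": [45,45,45,45,45], "xyz": [[-40,0,0],[-80,0,0],[-120,0,0],[-155,0,0],[-155,0,0]], "roll": [0,0,0,0,0]}}

```text
time: 11.1
position: [0.5645, -0.2659, 0.3529]
tool_rot: [0.03, 1.572, -0.032]
ft_force: [0.5, 0.7, -0.9]
grip_width: 0.628
```

```bash
python3 - <<'E'
from h import *
shift([.549,.0045,.34],105)
E
```

```text
t 11.1 pos [ 0.5645 -0.2659  0.3529] jaw yaw 87.8 j [-0.31  0.32  0.94  1.32 -0.26  1.62  2.12] F [ 0.5  0.7 -0.9] axis [-0.002 -0.001 -1.   ]
shift [ 12.5 269.6 -26.1] roll -17.2
```

>>> {"api": "jog_arm", "payload": {"claw": [45,45,45,45,45], "xyz": [[0,35,-5],[0,80,-10],[0,125,-15],[0,170,-20],[0,210,-22]], "roll": [-3,-6,-10,-14,-17]}}

```text
time: 11.6
position: [0.5496, -0.0527, 0.352]
tool_rot: [-0.205, 1.564, 0.205]
ft_force: [1.2, -0.2, -1.7]
grip_width: 0.627
```

>>> {"api": "jog_arm", "payload": {"claw": [45,45,45,45], "xyz": [[4,25,0],[8,45,0],[10,56,0],[10,56,0]], "roll": [0,0,0,0]}}

```text
time: 12.0
position: [0.5345, 0.0029, 0.3412]
tool_rot: [-0.207, 1.565, 0.208]
ft_force: [0.4, -0.7, -1.6]
grip_width: 0.626
```

```bash
python3 - <<'E'
from h import *
shift([.549,.0045,.285],105)
a=shot("scene","s2")[0]; b=shot("wrist","w2")[0]
cv2.imwrite("pics/c2.png",np.hstack([cv2.resize(a[90:230,180:340],None,fx=2.4,fy=2.4),cv2.resize(b,(448,336))])[:,:,::-1])
E
```

```text
t 12.0 pos [0.5345 0.0029 0.3412] jaw yaw 105.1 j [-0.77  0.04  0.74  1.56 -0.02  1.56  1.81] F [ 0.4 -0.7 -1.6] axis [-0.004  0.    -1.   ]
shift [56.2 -2.4 14.7] roll 0.1
```

View pics/c2.png

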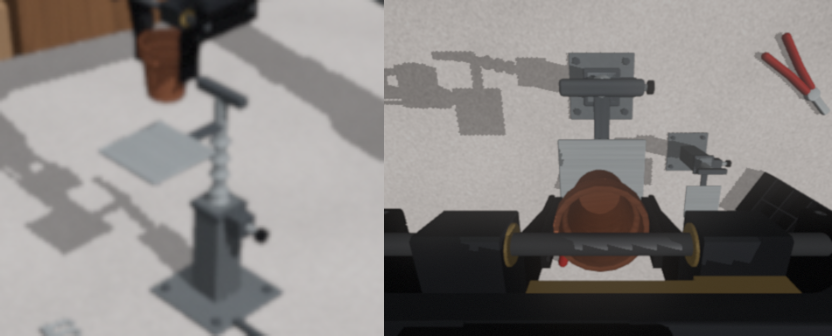

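Left image: the pot hangs upright over the plate (160,60). Right image: it is aligned with the plate column-wise (600,220). Next I centre it and descend.

>>> {"api": "jog_arm", "payload": {"claw": [45,45,45,45,45], "xyz": [[0,-2,8],[15,-2,15],[30,-2,15],[45,-2,15],[50,-2,15]], "roll": [0,0,0,0,0]}}

```text
time: 12.6
position: [0.5486, 0.0016, 0.2888]
tool_rot: [-0.204, 1.569, 0.203]
ft_force: [-0.8, 0.2, -2.0]
grip_width: 0.628
```

```bash
python3 - <<'E'
from h import *
shift([.549,.0045,.281],105)
E
```

```text
t 12.6 pos [0.5486 0.0016 0.2888] jaw yaw 104.9 j [-0.75  0.09  0.75  1.62 -0.06  1.46  1.84] F [-0.8  0.2 -2. ] axis [-0.007 -0.002 -1.   ]
shift [7.8 2.7 1.2] roll -0.1
```

>>> {"api": "jog_arm", "payload": {"claw": [45,45,45], "xyz": [[2,3,1],[4,3,1],[5,3,1]], "roll": [0,0,0]}}

```text
time: 12.9
position: [0.5489, 0.0051, 0.284]
tool_rot: [-0.205, 1.568, 0.203]
ft_force: [-0.1, -0.5, -1.9]
grip_width: 0.625
```

>>> {"api": "jog_arm", "payload": {"claw": [45,45], "xyz": [[1.5,0,0],[1.5,0,0]], "roll": [0,0]}}

```text
time: 13.1
position: [0.549, 0.0051, 0.2828]
tool_rot: [-0.205, 1.568, 0.204]
ft_force: [0.3, 0.4, -1.2]
grip_width: 0.624
```

>>> {"api": "jog_arm", "payload": {"claw": [45,45], "xyz": [[1.5,0,0],[1.5,0,0]], "roll": [0,0]}}

```text
time: 13.3
position: [0.549, 0.005, 0.2814]
tool_rot: [-0.205, 1.567, 0.204]
ft_force: [0.1, -0.5, -0.5]
grip_width: 0.623
```

>>> {"api": "jog_arm", "payload": {"claw": [45,45], "xyz": [[1,0,0],[1,0,0]], "roll": [0,0]}}

```text
time: 13.5
position: [0.5493, 0.0051, 0.2809]
tool_rot: [-0.204, 1.566, 0.204]
ft_force: [-0.1, -0.2, 1.8]
grip_width: 0.623
```

>>> {"api": "jog_arm", "payload": {"claw": [45,45], "xyz": [[1,0,0],[1,0,0]], "roll": [0,0]}}

```text
time: 13.7
position: [0.5498, 0.0051, 0.2808]
tool_rot: [-0.204, 1.565, 0.204]
ft_force: [-0.2, -1.4, 6.3]
grip_width: 0.626
```

Contact at z 0.281, as predicted. I release gently and retreat straight up.

>>> {"api": "jog_arm", "payload": {"claw": [60,70,80,87,87], "xyz": [[0,0,0],[0,0,0],[0,0,0],[0,0,0],[0,0,0]], "roll": [0,0,0,0,0]}}

```text
time: 14.2
position: [0.5496, 0.0051, 0.2805]
tool_rot: [-0.204, 1.565, 0.204]
ft_force: [0.3, 0.9, -0.3]
grip_width: 0.949
```

>>> {"api": "jog_arm", "payload": {"claw": [87,87,87,87,87], "xyz": [[-10,0,0],[-30,0,0],[-60,0,0],[-90,0,0],[-100,0,0]], "roll": [0,0,0,0,0]}}

```text
time: 14.7
position: [0.5512, 0.0049, 0.3843]
tool_rot: [-0.204, 1.56, 0.204]
ft_force: [-0.0, 0.4, 0.6]
grip_width: 1.001
```

```bash
python3 - <<'E'
from h import *
shift([.549,.0045,.4],105)
a,_,Q,_,_=shot("scene","s3"); b,_,Qw,_,_=shot("wrist","w3")
cv2.imwrite("pics/c3.png",np.hstack([cv2.resize(a[90:230,180:340],None,fx=2.4,fy=2.4),cv2.resize(b,(448,336))])[:,:,::-1])
for im,q in((a,Q),(b,Qw)):
    near=(np.hypot(q[...,0]-.549,q[...,1]-.0045)<.07)&(q[...,2]<.33)&(q[...,2]>.2)
    red=near&(im[...,0]>1.4*im[...,2]); r=q[red]
    if len(r): t=r[r[:,2]>np.percentile(r[:,2],95)-.006]; print("rim",cv2.minEnclosingCircle(t[:,:2].astype(np.float32)),np.percentile(r[:,2],95))
    g=q[near&~red&(q[...,2]>.244)&(q[...,2]<.256)]; print("plate z",np.median(g[:,2]),cv2.minAreaRect(g[:,:2].astype(np.float32)))
    n=(np.hypot(q[...,0]-.457,q[...,1]+.019)<.05)&(q[...,2]>.275)&(q[...,2]<.31); print("bar top",np.percentile(q[n][:,2],[50,90]))
E
```

```text
t 14.7 pos [0.5512 0.0049 0.3843] jaw yaw 104.9 j [-0.75  0.08  0.76  1.44 -0.06  1.64  1.83] F [-0.   0.4  0.6] axis [ 0.001  0.    -1.   ]
shift [-15.7   0.1  -2.2] roll -0.1
rim ((0.5506179332733154, 0.004151343833655119), 0.029226895421743393) 0.30937346434217566
plate z 0.24954611818106764 ((0.5379585027694702, 0.0019171498715877533), (0.11529810726642609, 0.09219081699848175), 14.932984352111816)
bar top [0.28610972 0.28905281]
rim ((0.5492315292358398, 0.0036916520912200212), 0.028707187622785568) 0.3120342626611248
plate z 0.25149739704864355 ((0.5355047583580017, 0.0024969838559627533), (0.11283096671104431, 0.09022173285484314), 14.82453441619873)
bar top [0.29024554 0.2913189 ]
```

View pics/c3.png

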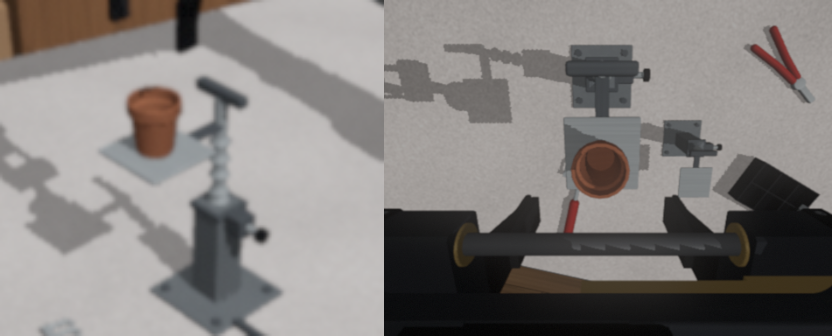

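The pot stands upright in the middle of the plate, at (155,120) left and (600,170) right. Its rim centre is within about 2 mm of the plate centre, the plate level is unchanged, and the gripper is clear. Handing in.

```bash
python3 -c "
from bench import order
print(order.close_job())"
```

```text
the job is handed in; nothing more can be done
None
```

I raised the larger stand's column by its crossbar through exactly three clicks, eased it down onto the pawl, and stood the pot upright on the plate. The job was handed in after about 15 s of robot time, and no verdict was reported.

- **Clicks:** the lifting force dropped from about 19–20 N to 9 N at tool heights of about 0.2375, 0.251 and 0.2645 m, with no fourth click.
- **Seating:** the column slid down under about 3 N, then stopped solidly at 0.2645 m. I stopped at 18 N on the wrist, against the 40 N limit on the pawl. The total rise is 48 mm, and the cameras show the plate up by the same amount (0.2025 to 0.250 m).
- **Pot:** in the last pictures the rim centre is within about 2 mm of the plate centre. Rim height (0.309–0.312 m) and plate height (0.250–0.251 m) match a 60 mm pot standing upright. The plate had not dropped under it.
- **Clearance:** the gripper ended about 70 mm above the pot's rim, touching nothing. I made no contact with the tray, pliers or rake; they were not re-measured at the end.

One reading disagreed. The last rectangle fits of the plate centre were about 10 mm off, because they took in the support arm and the pot hid part of the plate. I relied on the earlier plate-centre fits instead. The two cameras also differ by 2–4 mm in height, roughly in line with their calibration.

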